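Set out a bench station round three cork mats

ROBOT

A 7-joint arm with a two-finger parallel gripper is mounted at the origin on a cart in front of the work surface, level with it; the furniture and walls round the work are solid. World frame = base frame: x ahead of the robot, y to its left, z up, the work surface at z = 0. Lengths are in m, angles in rad, forces in N, time in s.
With the tool pointing down it reaches from about 0.4 to 0.875 m from the base axis. Payload 19.3 kg.
Tool frame: the origin (TCP) lies at the very end of the fingers, on their centre line; the grasp point (between the pads) lies 19 mm behind it; z points along the fingers, y is the line along which they close (so a half turn about z gives the same grasp; the last joint's range is limited). The gripper opens to 85 mm and grips with 20 to 120 N. Pads are 22 mm wide; open, the fingers measure 114 mm over their backs; the gripper's body (76 mm by 85 mm) begins 54 mm behind the grasp point. The pads swing forward as they close: fully open they stand 13 mm farther back than shut.
Start: joints at [1.23, 0.521, -0.036, 1.599, 0.021, 1.021, -0.113], TCP at [0.167, -0.602, 0.231] pointing down, gripper open.
Joint ranges: [-2.91, 2.91], [-0.3, 2.13], [-1.5, 1.42], [0.17, 2.43], [-1.26, 4.41], [0.16, 1.93], [-2.52, 2.52]. Speed limits (rad/s): [1.89, 1.89, 2.39, 2.39, 3.01, 3.01, 3.01].

INTERFACE

Orientations are given as [roll, pitch, yaw] about the fixed x, y, z axes, in that order (R = Rz(yaw) Ry(pitch) Rx(roll)).
In Python, from workcell import bot gives the robot as it stands.
- The arm moves only by the tool carry_out, never from a script. Its argument "rows" is a list that holds one entry, the list of rows, each a list of 4 numbers: the shift along the tool's x, y, z in m, then the turn about the tool's z in degrees. In form: [[[x, y, z, twist], ...]]. A call has 1 to 12 rows; each row is the pose to reach, as a shift and turn from the pose commanded when the call began, along the tool's axes at that moment; what a row does not reach only later rows make up. A row lasts 1/12 s, in which the tool goes at most 41.7 mm and 7.16 degrees, less where a joint would pass 70% of its speed; a pose out of reach is approached as far as the arm can. A call with a gripper value outside its range is refused whole. "grip" is the finger opening in m, from 0 to 0.0854, set as the call begins (left out, the last holds). The fingers move at their own pace and stop on an object; "grip_force" is the grip in N (left out, the last holds). Time passes only in rows, so rows that repeat a pose let the fingers close. It gives the time, the measured TCP pose, the force, the opening and the grip force at its end, in the units of the state.
- bot.observe(): the state, without advancing time (a new reading comes with each control period).
- bot.grab_frame(name): name is "scene" or "top"; returns a dict with "pixels" (384x512x3 uint8, red, green, blue), "K" (3x3 intrinsics, pixels), "pose" (4x4, takes a point from camera to world coordinates). Camera axes: x right, y down, z forward; pixel columns grow to the right and rows downward; lengths in m; the calibration is good to about 2 mm. A picture is of the moment at which its call begins. There is no depth.
- bot.job_done(): hands the job in; it is judged then, once.
Trained networks look in a picture, given as the dict that the camera call returned (one of the last four; its "shot" number tells which), for a name from the list of things; names that differ only in an ending like _2 or _b are one class to them, and where a whole thing is asked for, a point or a joint stands for the part that bears it (a point fixed in the world has none). Each returns a list of dicts, best first, with "conf" (0 to 1); they miss things now and then, are a little off and sometimes report something else, mostly with a low value. They report only what shows in the picture. A call takes as long as a camera call. They do not tell look-alikes from the thing itself.
- bot.look_for(picture, label): "position" ([column, row] in pixels, amid what is visible of it).
- bot.regions_of(picture, label): "region" (384x512 bool, what is visible of it) and "position" ([column, row] in pixels, amid what is visible of it).
- bot.spot_point(picture, label): "position" ([column, row] in pixels: a listed point, or the origin of a listed thing).
The state is a dict: "clock": time; "qpos": joint angles; "qd": joint speeds; "joint_efforts": joint torques, N m; "position": TCP position; "tool_rot": TCP orientation; "force": force on the tool from outside, world axes, zero at the start; "moment": the same for the moment, N m; "grip_width": finger opening in m; "finger_force": force on a finger pad.
Only numpy, scipy, OpenCV 4.12 (cv2) and the standard library are available. Lean on these libraries where they do the work, as an engineer would, in place of code of your own. Each camera call takes 0.05 s, during which the arm holds its last target. There are 200 camera calls.

TASK

Set out the three cork mats: the crucible goes on the mat in front of the black-lidded jar, and the open indicator bottle on the mat in front of the amber bottle, where the crucible now stands. Put the petri dish on the mat between them with the larger brass weight on the middle of its lid. Centre each thing on its mat, upright, and leave the smaller weight where it is.

Things in the scene. Friction and masses are not known exactly. Their poses are not given: they have to be found in the camera images.
- crucible_center (a point): White porcelain crucible, open cup 44 mm across the rim, tapering to 26 mm at the foot, 31 mm high, 30 g, empty; loose, standing at the start on the mat in front of the amber bottle. The point is its centre, half-way up (15.5 mm above its foot). z axis up. A grip from above across the outside of the rim holds it.
- bottle_center (a point): Indicator bottle: clear bottle with pink contents, a label and a bare screw neck without cap, round body 43 mm in diameter, 103 mm high; loose, upright. The point is its centre, half-way up (51.5 mm above its foot), still on the straight part of the body. z axis up.
- dish_center (a point): Covered petri dish, flat round disc 60 mm in diameter, 15 mm high, lid fixed on, flat top, 30 g; loose. The point is its centre, half-way up (7.5 mm above its underside). z axis up.
- weight_large_center (a point): The larger brass weight, a cylinder with a knob on top, 27 mm in diameter, 34 mm high, about 0.12 kg; loose. The point is its centre, half-way up (17 mm above its foot). z axis up. The weight may be gripped as a plain cylinder over its whole height.
- weight_small_center (a point): The smaller brass weight, same form, 18 mm in diameter, 26 mm high; loose. To be left where it is. The point is its centre, half-way up (13 mm above its foot).
- mat_mid: Middle one of three equal round cork mats in a row, 84 mm in diameter, 6 mm thick, fixed to the bench. The origin is the centre of its underside, on the bench; the top is 6 mm above it. Its x axis points away from the robot, square to the row, its y axis along the row to the left. The next mats' centres are about 125 mm to the left and right.
- mat_amber: The end mat of the row that lies in front of the amber bottle (on the robot's side of it): left or right end, differs from start to start. Round cork mat 84 mm in diameter, 6 mm thick, fixed; origin at the centre of its underside.
- mat_jar: The end mat of the row that lies in front of the jar with the black lid, at the other end from the amber bottle's mat. Round cork mat 84 mm in diameter, 6 mm thick, fixed; origin at the centre of its underside.
- amber_bottle: Landmark: amber bottle with pale metal cap, 66 mm in diameter, 108 mm high, fixed, standing about 115 mm behind its mat. Origin at the centre of its underside.
- jar: Landmark: ivory jar with black lid, 58 mm in diameter, 71 mm high, fixed, standing about 115 mm behind its mat. Origin at the centre of its underside.
Not all that is in view belongs to the job. Leave any purple look-alike of the part that bears weight_large_center alone. Leave any green or pink look-alike of the mat_amber alone.

How it is judged:
At the end, for the whole second after the job is handed in: Within 15 mm of its mat's centre and upright: crucible on the mat in front of the black-lidded jar, indicator bottle on the one in front of the amber bottle, dish on the middle one; larger weight upright on the dish within 12 mm of its centre; all at rest, smaller weight not moved (horizontal distance between crucible_center and mat_jar below 0.015 m and height (world z) of crucible_center between 0.0175 and 0.0255 m and angle between each of crucible_center, dish_center, bottle_center, weight_large_center's own z axis and vertical below 0.12 rad and horizontal distance between dish_center and mat_mid below 0.015 m and height (world z) of dish_center between 0.0095 and 0.0175 m and horizontal distance between bottle_center and mat_amber below 0.015 m and height (world z) of bottle_center between 0.0535 and 0.0615 m and horizontal distance between weight_large_center and dish_center below 0.012 m and z of weight_large_center in the frame of dish_center between 0.0205 and 0.0285 m and linear speed of each of crucible, dish, bottle, weight_large below 0.02 m/s); the robot touches nothing.
It fails at once if the smaller weight is moved more than 20 mm (distance of weight_small_center from where it was at the start of the episode above 0.02 m).
It also fails if it takes over 99 s, if anything falls off the work surface, if the arm or the gripper's body presses on something with over 40 N, if the wrist force passes 120 N, or if a joint passes its speed limit or range.

## Working session

There is one attempt and no reset: what is moved stays moved. The work goes in short steps, Python scripts to look and compute and a tool call to move; the robot and the scene stay as the last step left them, time stands still between calls to the robot, and variables do not carry over. Pictures are saved under pics/ and viewed, at most 14 in all, crops included, and the job is handed in when it is done.

Besides the shell and the picture viewer there is one more tool, called after "Request:" as name(argument=value, ...), one argument or row to a line, values as JSON. carry_out: Moves the arm, as the interface text tells. Its arguments: {"type":"object","properties":{"rows":{"type":"array","items":{"type":"array","items":{"type":"array","items":{"type":"number"}}}},"grip":{"type":"number"},"grip_force":{"type":"number"}},"required":["rows"]}

```bash
ls; mkdir -p pics; cat > h.py <<'E'
import numpy as np, cv2
from workcell import bot
def save(f,n,crop=None,s=1):
    p=f["pixels"][:,:,::-1]
    if crop: p=p[crop[1]:crop[3],crop[0]:crop[2]]
    if s!=1: p=cv2.resize(p,None,fx=s,fy=s,interpolation=cv2.INTER_CUBIC)
    cv2.imwrite("pics/"+n,p)
def ray(f,px):
    K=np.array(f["K"]);T=np.array(f["pose"])
    d=T[:3,:3]@np.linalg.solve(K,[px[0],px[1],1.]);return T[:3,3],d/np.linalg.norm(d)
def onz(f,px,z):
    o,d=ray(f,px);return o+d*(z-o[2])/d[2]
def tri(f,p,g,q):
    (a,u),(b,v)=ray(f,p),ray(g,q)
    s=np.linalg.lstsq(np.c_[u,-v],b-a,rcond=None)[0]
    x,y=a+u*s[0],b+v*s[1];return (x+y)/2,np.linalg.norm(x-y)
def proj(f,X):
    T=np.linalg.inv(f["pose"]);c=T[:3,:3]@X+T[:3,3];p=f["K"]@c;return p[:2]/p[2]
E
python3 - <<'E'
from h import *
s=bot.observe();print({k:np.round(v,3).tolist() for k,v in s.items()})
F={n:bot.grab_frame(n) for n in("scene","top")}
for n,f in F.items():
    save(f,n+"0.png");print(n,np.round(f["pose"],3).tolist(),np.round(f["K"],1).tolist())
np.set_printoptions(precision=4,suppress=True)
for l in "crucible_center bottle_center dish_center weight_large_center weight_small_center mat_mid mat_amber mat_jar amber_bottle jar".split():
    r={n:bot.spot_point(f,l) for n,f in F.items()}
    for n in r: print(l,n,[(np.round(d["position"]).tolist(),round(d["conf"],2)) for d in r[n][:4]])
    if r["scene"] and r["top"]: print("   tri",*tri(F["scene"],r["scene"][0]["position"],F["top"],r["top"][0]["position"]))
E
```

```text
pics
{'clock': 0.0, 'qpos': [1.23, 0.522, -0.036, 1.6, 0.021, 1.021, -0.113], 'qd': [-0.0, -0.001, -0.0, 0.0, 0.001, -0.0, 0.001], 'joint_efforts': [-0.001, -92.709, 1.979, -36.991, 0.018, 0.008, 0.0], 'position': [0.167, -0.602, 0.231], 'tool_rot': [-3.14, 0.0, 0.271], 'force': [-0.999, 0.816, -0.444], 'moment': [-0.073, -0.065, 0.006], 'finger_force': 0.0, 'grip_width': 0.086}
scene [[-0.492, -0.588, 0.642, -0.294], [-0.87, 0.343, -0.354, 0.395], [-0.012, -0.733, -0.681, 0.94], [0.0, 0.0, 0.0, 1.0]] [[433.2, 0.0, 255.5], [0.0, 433.2, 190.9], [0.0, 0.0, 1.0]]
top [[0.018, -0.991, 0.13, 0.372], [-0.999, -0.022, -0.029, -0.03], [0.032, -0.13, -0.991, 1.264], [0.0, 0.0, 0.0, 1.0]] [[426.4, 0.0, 254.7], [0.0, 426.4, 199.1], [0.0, 0.0, 1.0]]
crucible_center scene [([236.0, 192.0], 0.44)]
crucible_center top [([244.0, 179.0], 0.58)]
   tri [ 0.5976 -0.0307  0.018 ] 0.005724908834438449
bottle_center scene [([288.0, 208.0], 0.89)]
bottle_center top [([271.0, 236.0], 0.6)]
   tri [ 0.4294 -0.1122  0.0555] 0.00509569728842749
dish_center scene [([166.0, 235.0], 0.54), ([331.0, 203.0], 0.52)]
[... 553 characters left out ...]
t_mid top [([200.0, 185.0], 0.78)]
   tri [0.5764 0.095  0.0063] 0.0013083142740218515
mat_amber scene [([247.0, 232.0], 0.8), ([239.0, 195.0], 0.66), ([368.0, 193.0], 0.62)]
mat_amber top [([230.0, 224.0], 0.72), ([367.0, 246.0], 0.63), ([242.0, 178.0], 0.59), ([320.0, 239.0], 0.43)]
   tri [ 0.4656  0.0064 -0.018 ] 0.0024475083110275537
mat_jar scene [([240.0, 193.0], 0.72), ([162.0, 277.0], 0.67), ([164.0, 231.0], 0.58)]
mat_jar top [([160.0, 186.0], 0.74)]
   tri [0.482  0.1062 0.2065] 0.17133701547264282
amber_bottle scene [([219.0, 177.0], 0.62)]
amber_bottle top [([239.0, 143.0], 0.9)]
   tri [ 0.7078 -0.0189  0.003 ] 0.0033334967214727483
jar scene []
jar top [([158.0, 149.0], 0.55)]
```

View pics/scene0.png

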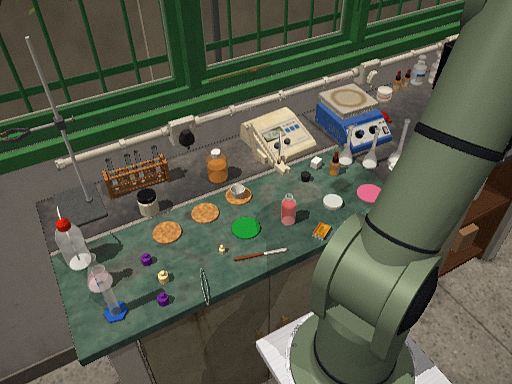

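View pics/top0.png

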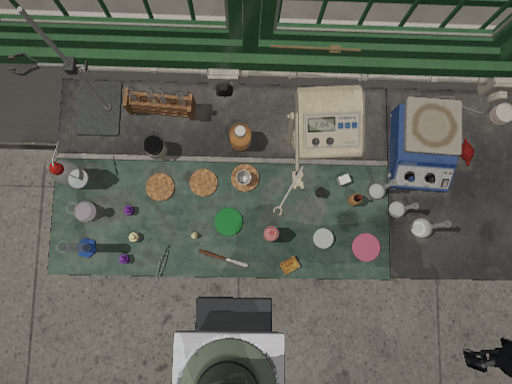

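The scene view shows the three cork mats in a row at (167,232), (205,213) and (239,195). The crucible is on the right one, with the amber bottle (218,167) behind it, so the left mat, with the black-lidded jar (148,201) behind it, is mat_jar.

There are three candidates for the large weight: brass at (163,277), and purple at (146,259) and (164,299). Only the brass one fits. In the top view it is at (134,237), and the small brass weight is at (195,236). The white dish is at (333,202) in scene and (323,239) in top. The green and pink discs are decoy mats.

```bash
cat > m.py <<'E'
from h import *
np.set_printoptions(precision=4,suppress=True)
S={"crucible_center":((236,190),(244,178)),"bottle_center":((288,208),(271,234)),"dish_center":((333,202),(323,239)),
"weight_large_center":((163,277),(134,237)),"weight_small_center":((221,248),(195,236)),"mat_mid":((205,213),(203,182)),
"mat_amber":((239,195),(245,178)),"mat_jar":((167,232),(160,187)),"amber_bottle":((218,167),(239,137)),"jar":((148,201),(153,147))}
def measure(labels=S,seeds=S):
    F=[bot.grab_frame(n) for n in("scene","top")]
    for l in labels:
        for kind in ("spot_point","regions_of"):
            P=[]
            for i,f in enumerate(F):
                c=[d for d in getattr(bot,kind)(f,l) if np.hypot(*(np.array(d["position"])-seeds[l][i]))<12]
                if c:
                    p=c[0]["position"]
                    if kind=="regions_of":
                        x,y,w,h=cv2.boundingRect(c[0]["region"].astype(np.uint8)); p=[x+w/2-.5,y+h/2-.5]
                    P.append(np.array(p))
                else: P.append(None)
            o=f"{l:20s}{kind:11s}{P[0]} {P[1]}"
            if P[0] is not None and P[1] is not None: 
                X,e=tri(F[0],P[0],F[1],P[1]); o+=f" {X} err {e:.4f}"
            print(o)
    return F
E
python3 - <<'E'
from m import *
F=measure()
save(F[0],"crop1.png",(120,220,260,320),5)
E
```

```text
crucible_center     spot_point [239.4 192.8] [244.9 179.1] [ 0.5954 -0.0373  0.0152] err 0.0014
crucible_center     regions_of [237. 190.] [243.  177.5] [ 0.598  -0.0313  0.0278] err 0.0007
bottle_center       spot_point [287.6 208.2] [270.2 232.5] [ 0.4368 -0.1126  0.0469] err 0.0016
bottle_center       regions_of [288.5 209. ] [270.5 233.5] [ 0.4339 -0.1137  0.0455] err 0.0019
dish_center         spot_point [330.8 203.9] [322.3 236.4] [ 0.4317 -0.2723 -0.0105] err 0.0001
dish_center         regions_of [332.5 201. ] [323.  238.5] [ 0.4246 -0.2708  0.0088] err 0.0001
weight_large_center spot_point [162.3 275.1] [133.2 236.9] [0.4183 0.2825 0.0165] err 0.0002
weight_large_center regions_of [163.  276.5] [133. 237.] [0.4176 0.283  0.0119] err 0.0028
weight_small_center spot_point [223.1 246.7] [197.  236.1] [0.4253 0.1009 0.0141] err 0.0039
weight_small_center regions_of [221.5 249.5] None
mat_mid             spot_point [203.8 212.8] [201.4 184.2] [0.5787 0.0922 0.0074] err 0.0001
mat_mid             regions_of [204.5 212.5] [203.  182.5] [0.5849 0.088  0.0011] err 0.0007
mat_amber           spot_point [238.7 194.2] [243.7 180. ] [ 0.5931 -0.0337  0.0127] err 0.0011
mat_amber           regions_of None [244.5 177.5]
mat_jar             spot_point [166.8 232.4] [160.1 187.7] [0.5666 0.2154 0.0004] err 0.0006
mat_jar             regions_of [167.  232.5] [159.5 186.5] [ 0.5697  0.2161 -0.0022] err 0.0032
amber_bottle        spot_point [217.2 174.5] [239.3 141.8] [ 0.7096 -0.017   0.0143] err 0.0012
amber_bottle        regions_of [216.5 164.5] [240. 137.] [ 0.7135 -0.0193  0.0529] err 0.0008
jar                 spot_point [149.1 208.8] [157.3 147.7] [ 0.6882  0.2285 -0.0016] err 0.0024
jar                 regions_of [147. 202.] [154.5 147.5] [0.6798 0.23   0.0352] err 0.0004
```

View pics/crop1.png

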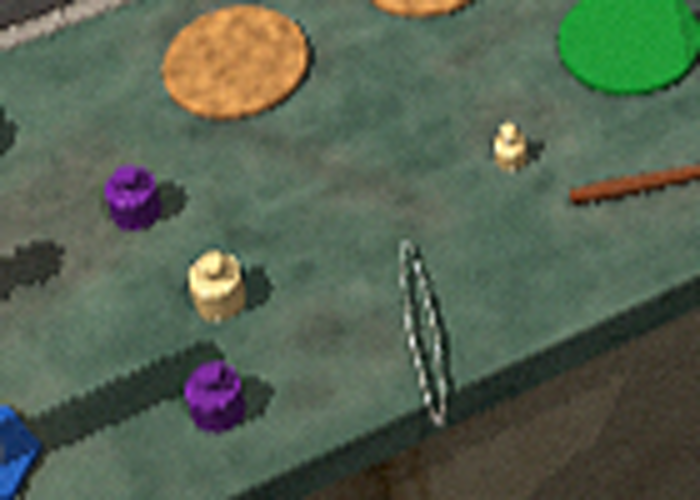

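The brass weight at (163,277) has pale brass colouring, while its purple look-alikes stand about 75 mm to either side. Next I'll refine the mats and dish from their outlines on the known planes.

```bash
cat > c.py <<'E'
from m import *
def blob(f,seed,kind,z,r=24):
    hsv=cv2.cvtColor(f["pixels"],cv2.COLOR_RGB2HSV)
    h,s,v=[hsv[:,:,i].astype(int) for i in range(3)]
    m={"cork":(h>5)&(h<22)&(s>90)&(v>70),"white":(s<45)&(v>150),"brass":(h>12)&(h<32)&(s>50)&(v>120),"pink":((h<8)|(h>168))&(s>70)&(v>90)}[kind]
    w=np.zeros_like(m);c,rr=map(int,seed);w[rr-r:rr+r,c-r:c+r]=1
    n,L,st,ce=cv2.connectedComponentsWithStats((m&w).astype(np.uint8))
    if n<2: return None
    i=1+np.argmax(st[1:,4])
    pts=cv2.convexHull(np.argwhere(L==i)[:,::-1].astype(np.int32))[:,0]
    W=np.array([onz(f,p,z)[:2] for p in pts],np.float32)
    (cx,cy),R=cv2.minEnclosingCircle(W)
    return np.round([cx,cy,R,*st[i,:4]],4)
E
python3 - <<'E'
from c import *
F=[bot.grab_frame(n) for n in("scene","top")]
for l,k,z in(("mat_mid","cork",.006),("mat_jar","cork",.006),("mat_amber","cork",.006),("dish_center","white",.015),("weight_large_center","brass",.017)):
    for i in (0,1): print(l,i,blob(F[i],S[l][i],k,z))
E
```

```text
mat_mid 0 [  0.581    0.0895   0.0435 191.     203.      28.      20.    ]
mat_mid 1 [  0.5855   0.0877   0.042  189.     169.      29.      27.    ]
mat_jar 0 [  0.5656   0.2175   0.044  152.     221.      30.      23.    ]
mat_jar 1 [  0.5688   0.2155   0.042  146.     173.      28.      28.    ]
mat_amber 0 [  0.5967  -0.0344   0.0439 225.     187.      27.      18.    ]
mat_amber 1 [  0.6029  -0.0354   0.0419 231.     164.      28.      27.    ]
dish_center 0 [  0.4231  -0.2667   0.031  323.     194.      20.      14.    ]
dish_center 1 [  0.4265  -0.2686   0.029  313.     229.      20.      19.    ]
weight_large_center 0 [  0.4138   0.2835   0.0217 158.     270.      10.      14.    ]
weight_large_center 1 [  0.4181   0.283    0.0132 131.     233.       7.       9.    ]
```

Request:
carry_out(
  rows=[
    [[0.02, -0.015, 0, 3], [0.06, -0.045, 0, 8], [0.11, -0.08, 0, 12], [0.16, -0.12, 0, 15.5], [0.21, -0.157, 0, 15.5], [0.26, -0.194, 0, 15.5], [0.3, -0.224, 0, 15.5], [0.325, -0.243, 0, 15.5], [0.338, -0.253, 0.02, 15.5], [0.338, -0.253, 0.04, 15.5], [0.338, -0.253, 0.06, 15.5], [0.338, -0.253, 0.06, 15.5]],
  ],
  grip=0.085,
)

```text
clock: 4.3
position: [0.4268, -0.2624, 0.1675]
tool_rot: [-3.138, 0.003, 0.007]
force: [-0.1, 1.5, -0.6]
grip_width: 0.0847
finger_force: 0.0
```

Request:
carry_out(
  rows=[
    [[0, 0, 0.03, 0], [0, 0, 0.06, 0], [0, 0, 0.09, 0], [0, 0, 0.12, 0], [0, 0, 0.14, 0], [0, 0, 0.155, 0], [0, 0, 0.165, 0], [0, 0, 0.172, 0], [0, 0, 0.172, 0], [0, 0, 0.172, 0], [0, 0, 0.172, 0]],
  ],
)

```text
clock: 5.22
position: [0.4256, -0.2684, 0.0002]
tool_rot: [3.141, -0.001, 0.0]
force: [-0.5, 0.6, -0.2]
grip_width: 0.0848
finger_force: 0.0
```

```bash
python3 - <<'E'
from h import *
F=[bot.grab_frame(n) for n in("scene","top")]
a=cv2.resize(F[0]["pixels"][160:250,280:400],None,fx=4,fy=4);b=cv2.resize(F[1]["pixels"][195:285,270:370],None,fx=4,fy=4)
cv2.imwrite("pics/d1.png",np.hstack([a[:360],b])[:,:800,::-1])
print(np.round(bot.observe()["position"],4),np.round(bot.observe()["qpos"],2))
E
```

```text
[ 4.256e-01 -2.684e-01  1.000e-04] [ 0.49  0.71 -0.06  2.05  0.11  0.37 -1.23]
```

View pics/d1.png

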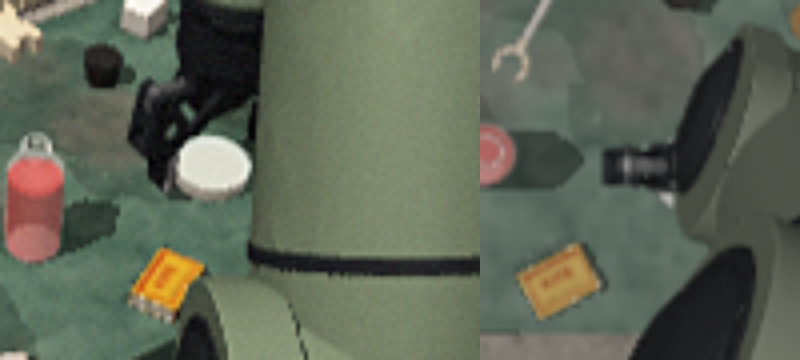

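The image shows the finger just left of the dish at (175,165), at dish height, with the dish inside the opening. I'll close the gripper.

Request:
carry_out(
  rows=[
    [[0, 0, 0, 0], [0, 0, 0, 0], [0, 0, 0, 0], [0, 0, 0, 0], [0, 0, 0, 0], [0, 0, 0, 0], [0, 0, 0, 0], [0, 0, 0, 0]],
  ],
  grip=0.05,
  grip_force=35,
)

```text
clock: 5.98
position: [0.4254, -0.2681, -0.0001]
tool_rot: [3.141, -0.001, 0.0]
force: [-2.6, 1.9, 11.7]
grip_width: 0.0583
finger_force: 34.7
```

Request:
carry_out(
  rows=[
    [[0, 0, -0.015, 0], [0, 0, -0.04, 0], [0, 0, -0.075, 0], [0, 0, -0.11, 0], [0, 0, -0.14, 0], [0, 0, -0.15, 0], [0.01, -0.02, -0.15, 0], [0.025, -0.05, -0.15, 0], [0.04, -0.085, -0.15, 0], [0.055, -0.12, -0.15, 0], [0.07, -0.155, -0.15, 0], [0.085, -0.19, -0.15, 0]],
  ],
)

```text
clock: 6.98
position: [0.5104, -0.0763, 0.1492]
tool_rot: [3.142, 0.0, 0.0]
force: [0.5, -0.4, -1.7]
grip_width: 0.0583
finger_force: 38.4
```

Request:
carry_out(
  rows=[
    [[0.015, -0.035, 0, 0], [0.03, -0.07, 0, 0], [0.045, -0.1, 0, 0], [0.057, -0.13, 0, 0], [0.067, -0.15, 0, 0], [0.073, -0.1625, 0, 0], [0.073, -0.1665, 0.02, 0], [0.073, -0.1665, 0.05, 0], [0.073, -0.1665, 0.08, 0], [0.073, -0.1665, 0.1, 0], [0.073, -0.1665, 0.1, 0]],
  ],
)

```text
clock: 7.9
position: [0.5807, 0.0873, 0.0454]
tool_rot: [3.14, 0.006, -0.0]
force: [-1.3, 0.9, -1.1]
grip_width: 0.0583
finger_force: 38.4
```

Request:
carry_out(
  rows=[
    [[0, 0, 0.015, 0], [0, 0, 0.03, 0], [0, 0, 0.038, 0], [0, 0, 0.041, 0], [0, 0, 0.043, 0], [0, 0, 0.043, 0], [0, 0, 0.043, 0], [0, 0, 0.043, 0]],
  ],
)

```text
clock: 8.57
position: [0.5835, 0.0885, 0.007]
tool_rot: [-3.141, -0.001, 0.0]
force: [0.3, 0.2, 0.2]
grip_width: 0.0579
finger_force: 38.4
```

```bash
python3 - <<'E'
from c import *
F=[bot.grab_frame(n) for n in("scene","top")]
a=cv2.resize(F[0]["pixels"][150:270,140:270],None,fx=4,fy=4);b=cv2.resize(F[1]["pixels"][130:250,150:220],None,fx=4,fy=4)
cv2.imwrite("pics/d2.png",np.hstack([a,b])[:,:800,::-1])
s=bot.observe();print(np.round(s["position"],4),np.round(s["qpos"],2),s["force"])
E
```

```text
[0.5834 0.0885 0.0068] [-0.18  0.78 -0.1   1.82  0.13  0.54 -1.94] [-0.6189 -0.0858 -0.9342]
```

View pics/d2.png

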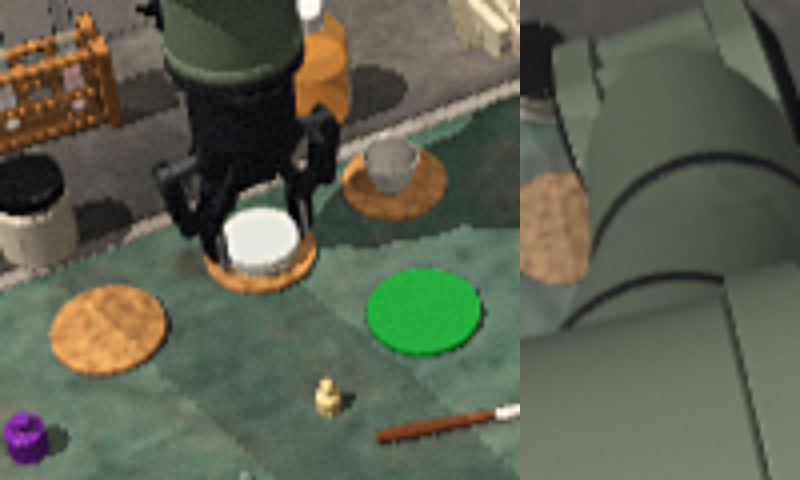

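The dish sits inside the mat with roughly even margins. I'll release it, lift and go to the crucible.

Request:
carry_out(
  rows=[
    [[0, 0, 0.0015, 0], [0, 0, 0.0015, 0], [0, 0, 0.0015, 0], [0, 0, 0.0015, 0], [0, 0, 0.0015, 0], [0, 0, 0.0015, 0], [0, 0, -0.015, 0], [0, 0, -0.05, 0], [0, 0, -0.085, 0], [0, 0, -0.1, 0], [0, 0, -0.1, 0], [0, 0, -0.1, 0]],
  ],
  grip=0.085,
)

```text
clock: 9.67
position: [0.5835, 0.0885, 0.1072]
tool_rot: [-3.141, -0.002, 0.0]
force: [-0.1, -0.0, -0.7]
grip_width: 0.0852
finger_force: 0.0
```

Request:
carry_out(
  rows=[
    [[0.003, 0.03, 0, 0], [0.007, 0.06, 0, 0], [0.01, 0.09, 0, 0], [0.012, 0.11, 0, 0], [0.014, 0.1235, 0, 0], [0.014, 0.1235, 0.01, 0], [0.014, 0.1235, 0.03, 0], [0.014, 0.1235, 0.03, 0]],
  ],
)

```text
clock: 10.33
position: [0.5952, -0.0337, 0.0726]
tool_rot: [-3.141, 0.005, 0.001]
force: [-0.9, -0.7, -0.6]
grip_width: 0.0853
finger_force: 0.0
```

```bash
python3 - <<'E'
from c import *
F=[bot.grab_frame(n) for n in("scene","top")]
cv2.imwrite("pics/d3.png",cv2.resize(F[0]["pixels"][150:250,160:290],None,fx=5,fy=5)[:,:,::-1])
print(blob(F[0],(205,210),"white",.021),blob(F[0],S["mat_mid"][0],"cork",.006))
for i in(0,1): print([(np.round(d["position"],1),d["conf"]) for d in bot.spot_point(F[i],"crucible_center")])
s=bot.observe();print(np.round(s["position"],4),np.round(s["qpos"],2))
E
```

```text
[  0.5781   0.0888   0.0332 195.     202.      20.      16.    ] [  0.5793   0.0888   0.0432 191.     204.      28.      20.    ]
[(array([237.4, 191.4]), 0.45)]
[]
[ 0.5973 -0.0341  0.0767] [ 0.04  0.68 -0.12  1.78  0.12  0.69 -1.71]
```

View pics/d3.png

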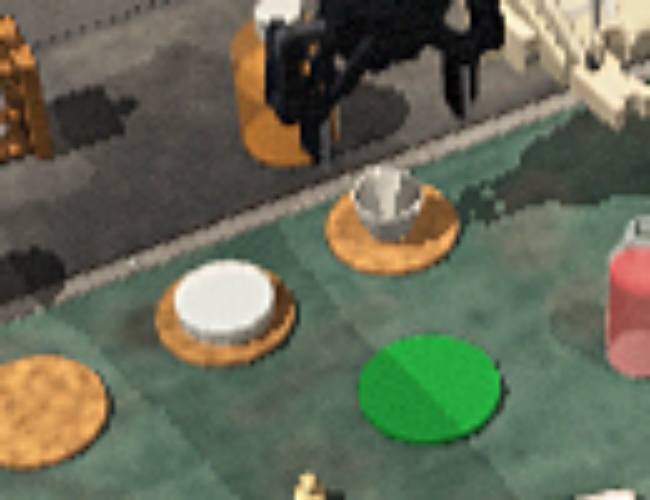

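The dish stands centred on the middle mat, and the crucible is below the open fingers. I'll go down and grip it.

Request:
carry_out(
  rows=[
    [[0, 0, 0.02, 0], [0, 0, 0.04, 0], [0, 0, 0.055, 0], [0, 0, 0.064, 0], [0, 0, 0.064, 0], [0, 0, 0.064, 0]],
  ],
)

```text
clock: 11.03
position: [0.5974, -0.0348, 0.0128]
tool_rot: [-3.142, -0.0, 0.0]
force: [0.1, 0.6, -0.4]
grip_width: 0.085
finger_force: 0.0
```

Request:
carry_out(
  rows=[
    [[0, 0, 0, 0], [0, 0, 0, 0], [0, 0, 0, 0], [0, 0, 0, 0], [0, 0, 0, 0], [0, 0, 0, 0], [0, 0, 0, 0], [0, 0, 0, 0], [0, 0, 0, 0], [0, 0, 0, 0]],
  ],
  grip=0.034,
  grip_force=25,
)

```text
clock: 11.87
position: [0.5978, -0.0348, 0.013]
tool_rot: [-3.141, -0.001, 0.0]
force: [0.5, 0.6, 7.1]
grip_width: 0.0414
finger_force: 24.3
```

Request:
carry_out(
  rows=[
    [[0, 0, -0.01, 0], [0, 0, -0.03, 0], [0, 0, -0.055, 0], [0, 0, -0.07, 0], [-0.002, -0.02, -0.08, 0], [-0.006, -0.05, -0.08, 0], [-0.01, -0.085, -0.08, 0], [-0.014, -0.12, -0.08, 0], [-0.018, -0.155, -0.08, 0], [-0.022, -0.19, -0.08, 0], [-0.026, -0.22, -0.08, 0], [-0.028, -0.24, -0.08, 0]],
  ],
)

```text
clock: 12.87
position: [0.5681, 0.2088, 0.0932]
tool_rot: [-3.14, -0.0, 0.003]
force: [0.2, 0.4, -0.7]
grip_width: 0.0412
finger_force: 25.4
```

Request:
carry_out(
  rows=[
    [[-0.001, -0.008, 0, 0], [-0.0015, -0.0115, 0.01, 0], [-0.0015, -0.0115, 0.035, 0], [-0.0015, -0.0115, 0.055, 0], [-0.0015, -0.0115, 0.068, 0], [-0.0015, -0.0115, 0.075, 0], [-0.0015, -0.0115, 0.079, 0], [-0.0015, -0.0115, 0.079, 0], [-0.0015, -0.0115, 0.079, 0], [-0.0015, -0.0115, 0.079, 0]],
  ],
)

```text
clock: 13.7
position: [0.568, 0.2163, 0.0139]
tool_rot: [-3.141, -0.001, -0.0]
force: [0.6, -0.6, -1.2]
grip_width: 0.0414
finger_force: 25.7
```

```bash
python3 - <<'E'
from c import *
F=[bot.grab_frame(n) for n in("scene","top")]
cv2.imwrite("pics/d4.png",cv2.resize(F[0]["pixels"][180:280,120:250],None,fx=5,fy=5)[:,:,::-1])
s=bot.observe();print(np.round(s["position"],4),np.round(s["qpos"],2),s["force"],s["grip_width"])
E
```

```text
[0.5679 0.2165 0.0138] [-0.4   0.79 -0.09  1.77  0.12  0.59 -2.13] [-0.2217  0.3766 -0.5847] 0.04119045771265484
```

View pics/d4.png

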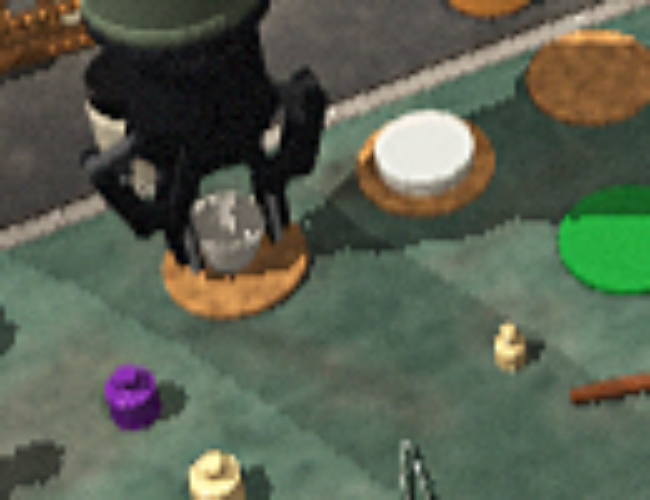

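The crucible is over the middle of the jar mat at (230,265), with the mat centre at (235,272). I'll lower 1 mm, release, and go to the bottle.

Request:
carry_out(
  rows=[
    [[0, 0, 0.001, 0], [0, 0, 0.001, 0], [0, 0, 0.001, 0], [0, 0, 0.001, 0], [0, 0, 0.001, 0], [0, 0, 0.001, 0], [0, 0, 0.001, 0], [0, 0, -0.02, 0], [0, 0, -0.06, 0], [0, 0, -0.1, 0], [0, 0, -0.135, 0], [0, 0, -0.15, 0]],
  ],
  grip=0.085,
)

```text
clock: 14.8
position: [0.569, 0.2171, 0.1681]
tool_rot: [-3.139, -0.005, 0.0]
force: [0.5, 0.5, -0.2]
grip_width: 0.0849
finger_force: 0.0
```

Request:
carry_out(
  rows=[
    [[-0.01, 0.025, 0, 0], [-0.025, 0.06, 0, 0], [-0.04, 0.095, 0, 0], [-0.055, 0.13, 0, 0], [-0.07, 0.167, 0, 0], [-0.085, 0.205, 0, 0], [-0.1, 0.245, 0, 0], [-0.115, 0.285, 0, 0], [-0.127, 0.31, 0, 0], [-0.133, 0.329, 0, 0], [-0.133, 0.329, 0, 0], [-0.133, 0.329, 0, 0]],
  ],
)

```text
clock: 15.8
position: [0.4345, -0.1133, 0.1635]
tool_rot: [3.141, -0.0, -0.002]
force: [-0.1, 0.8, -0.1]
grip_width: 0.085
finger_force: 0.0
```

```bash
python3 - <<'E'
from c import *
F=[bot.grab_frame(n) for n in("scene","top")]
a=F[0]["pixels"]
cv2.imwrite("pics/d5.png",cv2.resize(a[150:270,130:330],None,fx=4,fy=4)[:,:,::-1])
s=bot.observe();print(np.round(s["position"],4),np.round(s["qpos"],2),s["grip_width"])
for l in("bottle_center","crucible_center"):print([(np.round(d["position"],1),d["conf"]) for d in bot.spot_point(F[0],l)])
print(proj(F[0],np.array([.435,-.113,.0515])),proj(F[0],np.array([.568,.2165,.0215])))
E
```

```text
[ 0.4351 -0.1118  0.1634] [ 0.19  0.35 -0.09  2.11  0.05  0.68 -1.5 ] 0.08493309713184821
[(array([289. , 208.5]), 0.95)]
[(array([165.9, 226.2]), 0.76), (array([218.3, 176.4]), 0.69)]
[287.8314 207.4022] [165.2757 227.3377]
```

View pics/d5.png

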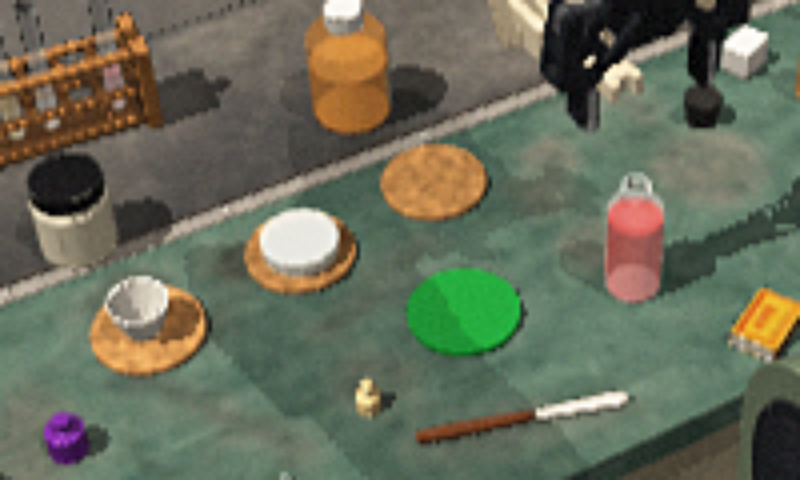

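The crucible stands upright on the jar mat, the amber mat is empty, and the bottle at (288,208) is under the gripper. I'll go down and grip it.

Request:
carry_out(
  rows=[
    [[0, 0, 0.03, 0], [0, 0, 0.06, 0], [0, 0, 0.09, 0], [0, 0, 0.112, 0], [0, 0, 0.121, 0], [0, 0, 0.121, 0], [0, 0, 0.121, 0]],
  ],
)

```text
clock: 16.58
position: [0.4349, -0.1121, 0.0427]
tool_rot: [-3.141, 0.0, 0.001]
force: [0.9, -0.2, -0.2]
grip_width: 0.0851
finger_force: 0.0
```

Request:
carry_out(
  rows=[
    [[0, 0, 0, 0], [0, 0, 0, 0], [0, 0, 0, 0], [0, 0, 0, 0], [0, 0, 0, 0], [0, 0, 0, 0], [0, 0, 0, 0], [0, 0, 0, 0], [0, 0, 0, 0], [0, 0, 0, 0]],
  ],
  grip=0.03,
  grip_force=40,
)

```text
clock: 17.42
position: [0.4353, -0.1126, 0.0433]
tool_rot: [3.141, -0.002, 0.0]
force: [-1.6, 1.4, 15.8]
grip_width: 0.0418
finger_force: 38.3
```

```bash
python3 - <<'E'
from c import *
F=[bot.grab_frame(n) for n in("scene","top")]
for i,f in enumerate(F): print(blob(f,S["mat_amber"][i],"cork",.006), [np.round(d["position"],1) for d in bot.spot_point(f,"mat_amber")])
s=bot.observe();print(np.round(s["position"],4),s["grip_width"],s["finger_force"],s["force"])
E
```

```text
[  0.5974  -0.034    0.044  225.     186.      27.      19.    ] [array([244.7, 228.6]), array([238.5, 193.8])]
[  0.6026  -0.0357   0.0417 231.     164.      28.      27.    ] [array([365.9, 243.6]), array([242.2, 178.5]), array([231.8, 223. ])]
[ 0.4353 -0.1126  0.0432] 0.04153696455243035 38.321111621917225 [-1.4722  3.1532 15.8723]
```

Request:
carry_out(
  rows=[
    [[0, 0, -0.01, 0], [0, 0, -0.03, 0], [0, 0, -0.05, 0], [0.005, -0.003, -0.06, 0], [0.025, -0.012, -0.06, 0], [0.055, -0.026, -0.06, 0], [0.085, -0.04, -0.06, 0], [0.115, -0.054, -0.06, 0], [0.14, -0.065, -0.06, 0], [0.156, -0.072, -0.06, 0], [0.164, -0.0765, -0.06, 0], [0.164, -0.0765, -0.055, 0]],
  ],
)

```text
clock: 18.62
position: [0.6, -0.0349, 0.0982]
tool_rot: [-3.141, -0.002, 0.001]
force: [-0.1, -0.2, -1.3]
grip_width: 0.0418
finger_force: 41.3
```

Request:
carry_out(
  rows=[
    [[0, 0, 0.015, 0], [0, 0, 0.03, 0], [0, 0, 0.042, 0], [0, 0, 0.047, 0], [0, 0, 0.0485, 0], [0, 0, 0.0485, 0], [0, 0, 0.0485, 0], [0, 0, 0.0485, 0]],
  ],
)

```text
clock: 19.28
position: [0.5984, -0.0364, 0.0491]
tool_rot: [3.141, 0.0, -0.0]
force: [-2.0, -1.2, 2.0]
grip_width: 0.0416
finger_force: 41.6
```

```bash
python3 - <<'E'
from c import *
F=[bot.grab_frame(n) for n in("scene","top")]
a=F[0]["pixels"]
cv2.imwrite("pics/d6.png",cv2.resize(a[130:230,170:300],None,fx=5,fy=5)[:,:,::-1])
s=bot.observe();print(np.round(s["position"],4),s["tool_rot"],s["grip_width"],s["force"])
for l in("bottle_center",):print([(np.round(d["position"],1),d["conf"]) for d in bot.spot_point(F[0],l)])
print(proj(F[0],np.array([.599,-.036,.0575])))
E
```

```text
[ 0.5984 -0.0364  0.0491] [ 3.1414  0.0001 -0.0001] 0.04185335912370162 [-1.9798 -1.5768  5.4058]
[]
[237.7169 182.1535]
```

View pics/d6.png

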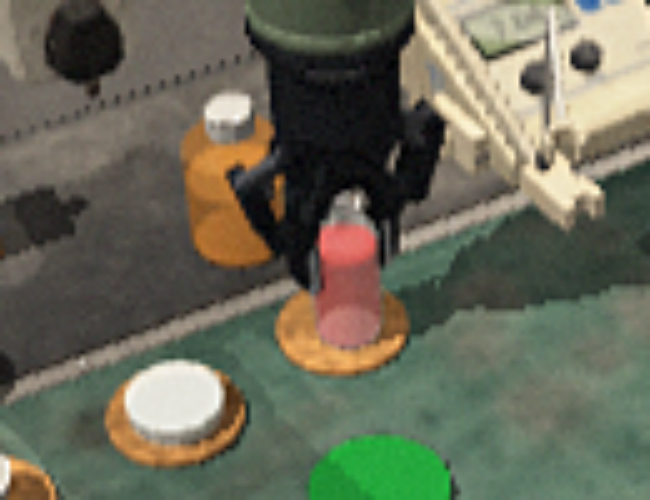

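The bottle's foot at (348,330) is centred on the mat at (343,331). I'll release it, rise and go over to the brass weight.

Request:
carry_out(
  rows=[
    [[0, 0, 0, 0], [0, 0, 0, 0], [0, 0, 0, 0], [0, 0, 0, 0], [0, 0, 0, 0], [0, 0, 0, 0], [0, 0, 0, 0], [0, 0, -0.02, 0], [0, 0, -0.05, 0], [0, 0, -0.085, 0], [0, 0, -0.115, 0], [0, 0, -0.125, 0]],
  ],
  grip=0.085,
)

```text
clock: 20.43
position: [0.6002, -0.0361, 0.1782]
tool_rot: [-3.142, -0.005, -0.0]
force: [0.2, 0.7, -0.6]
grip_width: 0.0849
finger_force: 0.0
```

Request:
carry_out(
  rows=[
    [[0, 0, -0.005, 0], [-0.015, -0.03, -0.005, 0], [-0.035, -0.065, -0.005, 0], [-0.055, -0.1, -0.005, 0], [-0.075, -0.135, -0.005, 0], [-0.095, -0.17, -0.005, 0], [-0.115, -0.205, -0.005, 0], [-0.135, -0.24, -0.005, 0], [-0.155, -0.275, -0.005, 0], [-0.17, -0.3, -0.005, 0], [-0.181, -0.319, -0.005, 0], [-0.181, -0.319, -0.005, 0]],
  ],
)

```text
clock: 21.43
position: [0.4145, 0.2869, 0.1779]
tool_rot: [-3.141, 0.002, 0.006]
force: [0.1, 0.1, 0.0]
grip_width: 0.0849
finger_force: 0.0
```

Request:
carry_out(
  rows=[
    [[0, 0, 0.02, 0], [0, 0, 0.05, 0], [0, 0, 0.08, 0], [0, 0, 0.1, 0], [0, 0, 0.11, 0], [0, 0, 0.11, 0], [0, 0, 0.11, 0]],
  ],
)

```text
clock: 22.02
position: [0.4176, 0.2827, 0.0688]
tool_rot: [3.141, 0.001, 0.0]
force: [0.4, 0.2, 0.3]
grip_width: 0.0848
finger_force: 0.0
```

```bash
python3 - <<'E'
from c import *
F=[bot.grab_frame(n) for n in("scene","top")]
a=F[0]["pixels"]
cv2.imwrite("pics/d7.png",cv2.resize(a[170:320,110:310],None,fx=4,fy=4)[:,:,::-1])
s=bot.observe();print(s["clock"],np.round(s["position"],4),s["tool_rot"],s["grip_width"],np.round(s["qpos"],2))
for l in("bottle_center","weight_large_center"):print([(np.round(d["position"],1),d["conf"]) for d in bot.spot_point(F[0],l)])
print(proj(F[0],np.array([.599,-.036,.0575])),proj(F[0],np.array([.4175,.283,.017])))
E
```

```text
22.1167 [0.4181 0.2832 0.0698] [-3.1407 -0.0011  0.    ] 0.08514327997902814 [-0.63  0.58 -0.11  2.03  0.12  0.53 -2.4 ]
[(array([237.2, 182.2]), 0.58)]
[(array([164.3, 297.4]), 0.63), (array([161.3, 278.4]), 0.59), (array([146.3, 257.9]), 0.54)]
[237.7169 182.1535] [162.1642 275.3005]
```

View pics/d7.png

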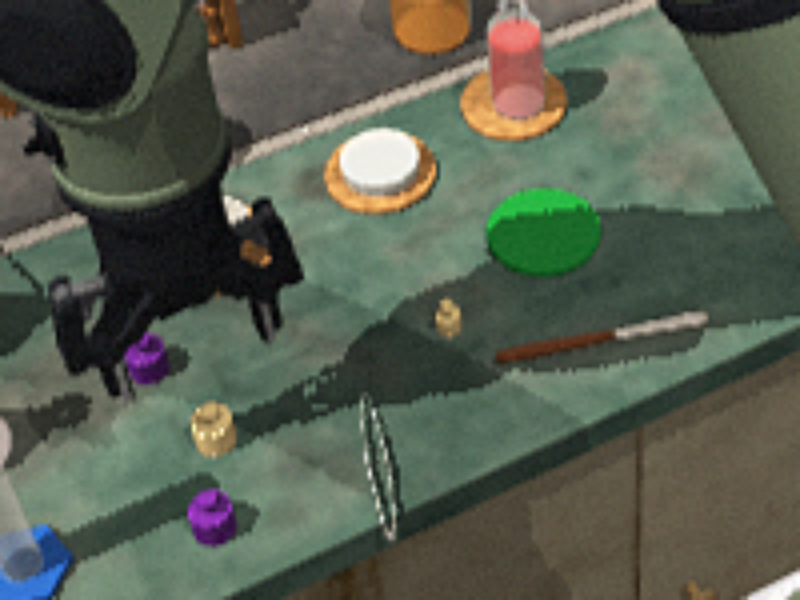

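The bottle is upright and centred, and the gripper straddles the brass weight at (163,277). I'll go down and grip it.

Request:
carry_out(
  rows=[
    [[0, 0, 0.02, 0], [0, 0, 0.04, 0], [0, 0, 0.055, 0], [0, 0, 0.061, 0], [0, 0, 0.061, 0], [0, 0, 0.061, 0]],
  ],
)

```text
clock: 22.72
position: [0.4178, 0.2831, 0.0085]
tool_rot: [-3.141, -0.0, 0.0]
force: [0.8, -0.9, 0.3]
grip_width: 0.0853
finger_force: 0.0
```

Request:
carry_out(
  rows=[
    [[0, 0, 0, 0], [0, 0, 0, 0], [0, 0, 0, 0], [0, 0, 0, 0], [0, 0, 0, 0], [0, 0, 0, 0], [0, 0, 0, 0], [0, 0, 0, 0], [0, 0, 0, 0], [0, 0, 0, 0], [0, 0, 0, 0], [0, 0, 0, 0]],
  ],
  grip=0.015,
  grip_force=35,
)

```text
clock: 23.72
position: [0.4177, 0.283, 0.0082]
tool_rot: [-3.141, -0.0, 0.0]
force: [-2.2, -1.1, 8.5]
grip_width: 0.0259
finger_force: 33.8
```

Request:
carry_out(
  rows=[
    [[0, 0, -0.01, 0], [0, 0, -0.035, 0], [0, 0, -0.065, 0], [0, 0, -0.08, 0], [0.015, 0.018, -0.08, 0], [0.04, 0.047, -0.08, 0], [0.065, 0.077, -0.08, 0], [0.09, 0.106, -0.08, 0], [0.115, 0.135, -0.08, 0], [0.14, 0.165, -0.08, 0], [0.157, 0.184, -0.08, 0], [0.165, 0.1945, -0.075, 0]],
  ],
)

```text
clock: 24.72
position: [0.585, 0.0848, 0.084]
tool_rot: [3.141, -0.002, -0.004]
force: [-0.3, -0.1, -1.2]
grip_width: 0.0261
finger_force: 34.7
```

Request:
carry_out(
  rows=[
    [[0, 0, 0.01, 0], [0, 0, 0.03, 0], [0, 0, 0.043, 0], [0, 0, 0.05, 0], [0, 0, 0.05, 0], [0, 0, 0.05, 0], [0, 0, 0.05, 0], [0, 0, 0.05, 0]],
  ],
)

```text
clock: 25.38
position: [0.583, 0.0888, 0.0336]
tool_rot: [-3.141, -0.001, 0.0]
force: [0.4, -0.2, -1.3]
grip_width: 0.0259
finger_force: 34.7
```

```bash
python3 - <<'E'
from c import *
F=[bot.grab_frame(n) for n in("scene","top")]
a=F[0]["pixels"]
cv2.imwrite("pics/d8.png",cv2.resize(a[160:260,140:270],None,fx=5,fy=5)[:,:,::-1])
s=bot.observe();print(s["clock"],np.round(s["position"],4),s["tool_rot"],s["grip_width"],s["force"])
E
```

```text
25.4833 [0.5829 0.0886 0.0335] [-3.1414 -0.001   0.0003] 0.02580742686782629 [-0.0996  0.0314 -1.7818]
```

View pics/d8.png

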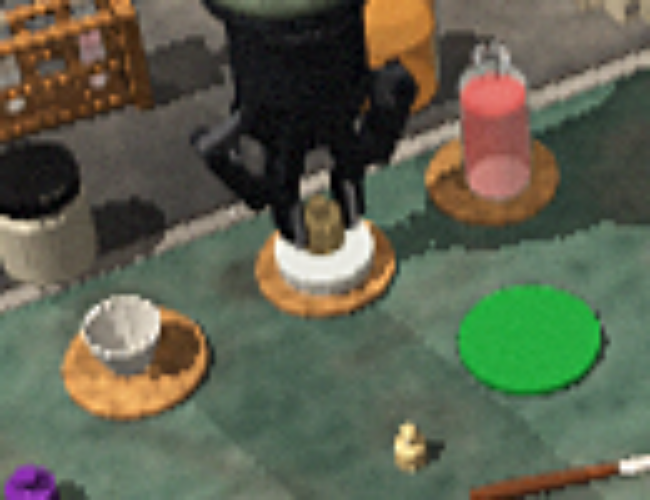

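The weight hangs about 4 mm above the middle of the dish lid. I'll lower it, release and retreat.

Request:
carry_out(
  rows=[
    [[0, 0, 0.002, 0], [0, 0, 0.004, 0], [0, 0, 0.0045, 0], [0, 0, 0.0045, 0], [0, 0, 0.0045, 0], [0, 0, 0.0045, 0]],
  ],
)

```text
clock: 25.98
position: [0.583, 0.0885, 0.0295]
tool_rot: [-3.142, -0.001, 0.0]
force: [-6.9, -1.1, 23.9]
grip_width: 0.0259
finger_force: 37.4
```

Request:
carry_out(
  rows=[
    [[0, 0, 0, 0], [0, 0, 0, 0], [0, 0, 0, 0], [0, 0, 0, 0], [0, 0, 0, 0], [0, 0, 0, 0], [0, 0, 0, 0], [0, 0, 0, 0], [0, 0, -0.02, 0], [0, 0, -0.055, 0], [0, 0, -0.09, 0], [0, 0, -0.125, 0]],
  ],
  grip=0.085,
)

```text
clock: 26.98
position: [0.5822, 0.0884, 0.1547]
tool_rot: [3.142, 0.001, 0.0]
force: [0.9, -0.3, 0.1]
grip_width: 0.0848
finger_force: 0.0
```

Request:
carry_out(
  rows=[
    [[-0.01, 0.02, 0, 0], [-0.025, 0.05, 0, 0], [-0.045, 0.09, -0.01, 0], [-0.065, 0.13, -0.02, 0], [-0.085, 0.17, -0.02, 0], [-0.1, 0.21, -0.02, 0], [-0.12, 0.25, -0.02, 0], [-0.14, 0.29, -0.02, 0], [-0.155, 0.33, -0.02, 0], [-0.16, 0.35, -0.02, 0], [-0.16, 0.35, -0.02, 0]],
  ],
)

```text
clock: 27.9
position: [0.4192, -0.2687, 0.1735]
tool_rot: [3.139, 0.001, -0.008]
force: [-1.3, 0.2, -0.5]
grip_width: 0.0847
finger_force: 0.0
```

```bash
python3 - <<'E'
from m import *
P={"crucible_center":(.568,.2165,.0215),"bottle_center":(.599,-.036,.0575),"dish_center":(.583,.0885,.0135),"weight_large_center":(.583,.0885,.038)}
F=[bot.grab_frame(n) for n in("scene","top")]
F=measure(P,{k:[proj(f,np.array(v)) for f in F] for k,v in P.items()})
a=cv2.resize(F[0]["pixels"][150:270,140:270],None,fx=4,fy=4);b=cv2.resize(F[1]["pixels"][140:260,135:205],None,fx=4,fy=4)
cv2.imwrite("pics/d9.png",np.hstack([a,b])[:,:800,::-1])
print(bot.observe()["clock"])
E
```

```text
crucible_center     spot_point [163.8 227. ] [156.2 188.3] [0.56   0.221  0.0328] err 0.0021
crucible_center     regions_of [164.  226.5] [156.  185.5] [0.5679 0.2208 0.0278] err 0.0026
bottle_center       spot_point [237.7 181. ] [246.9 177. ] [ 0.5954 -0.0387  0.0635] err 0.0078
bottle_center       regions_of [239.  183.5] [244.5 176.5] [ 0.5955 -0.0366  0.0546] err 0.0033
dish_center         spot_point [204.6 210.8] [202.  182.6] [0.5822 0.089  0.0115] err 0.0028
dish_center         regions_of [204.5 210.5] [202.5 182.5] [0.5829 0.0882 0.0116] err 0.0013
weight_large_center spot_point [201.2 209.1] [203.7 180.9] [0.5906 0.0897 0.011 ] err 0.0096
weight_large_center regions_of None None
28.9
```

View pics/d9.png

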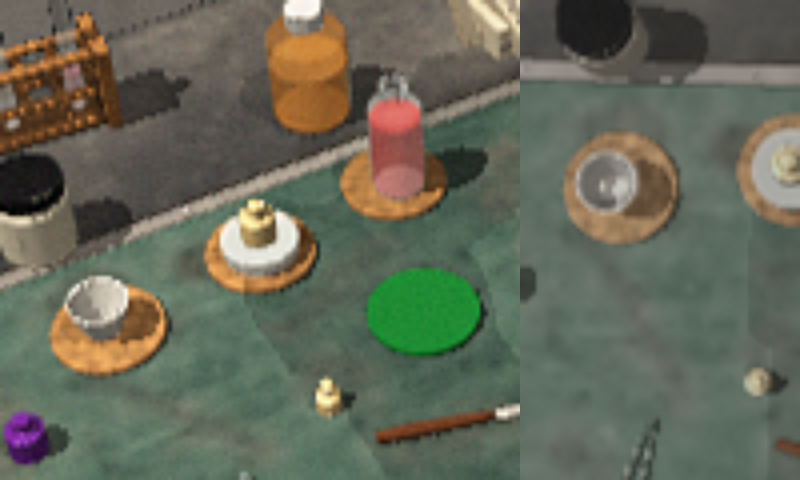

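All four things are upright. The crucible is about 5 mm off its mat centre, and the bottle, dish and weight are within about 4 mm. The small weight has not moved and the arm is clear, so I'll hand in.

```bash
python3 -c "
from workcell import bot
print(bot.job_done())"
```

```text
the job is handed in; nothing more can be done
None
```

The job is handed in (no verdict came back): crucible on the jar mat, indicator bottle on the amber mat, petri dish with the larger weight on the middle mat, all upright and by my last camera check within about 5 mm of centre, and the smaller weight untouched.

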